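# Pack two cells home and latch the bridge cap

## Task

Take the blue-handled packing rod out of its aluminium stand, push both magenta cells firmly down to the bottom of the two wells in the grey holder with it, and stand the rod back in its stand. Then lay the orange bridge cap over the holder's two hooks with its brass plugs in the wells, let go so that it rests there unlatched, and finally press it straight down until both hooks click over it. Leave the other things on the bench where they are.

Things in the scene. Friction and masses are not known exactly. Their poses are not given: they have to be found in the camera images.
- holder: Fixed grey two-cell holder block, 50 mm (its x) by 80 mm (its y) by 104 mm high, origin at the centre of its underside. Two round wells in its top, 24 mm wide and 98 mm deep, at y = +16 and -16 mm, each with a magenta cell (21 x 70 mm) stuck part way down. An orange upright cantilever hook at each end, at y = +47 and -47 mm.
- holder_top (a point): Centre of the holder's top face, 104 mm up; same axes as the holder.
- well_l (a point): Centre of the mouth of the well at +y of the holder, in its top face.
- well_r (a point): Centre of the mouth of the well at -y of the holder, in its top face.
- cell_l (a joint): Height of the cell in the well at +y above the well's bottom, in m: 0 is fully home (its top then 28 mm below the mouth); starts at 0.012 to 0.026. It slides only when pushed with about 6 N and stays where it is left.
- cell_r (a joint): The same for the cell in the well at -y.
- hook_l (a joint): Bend of the orange hook at the holder's +y end, rad: 0 upright, positive bent towards the holder, about 0.09 while the cap passes; springs back by itself. It is 12 mm wide (x), its tip 129 mm above the bench; its barb points outwards to y = 53.5 mm, underside at 111.5 mm, with a sloped lead-in above.
- hook_r (a joint): The same for the hook at -y.
- rod: Loose packing rod, 150 mm long, standing upright in its stand; origin at the centre of its foot, its z along it. Ivory shaft 14 mm thick for the lower 90 mm, its foot tapered to 8 mm; blue collar 34 mm wide, 5 mm thick, underside 64 mm above the foot; a blue square handle, 18 x 18 mm (sides along its x, y), from 90 to 150 mm. About 60 g.
- rod_grip (a point): Point on the rod's axis in its handle, 122 mm above its foot: a good place to grip.
- stand: Fixed aluminium stand block 70 x 70 x 70 mm, origin at the centre of its underside; an upright 17 mm hole, 66 mm deep with a 3 mm chamfer, in the middle of its top takes the rod, whose collar then rests on the top, its foot 6 mm above the bench.
- cap: Loose orange bridge cap, about 80 g, standing on its two plugs; origin midway between the plugs' feet, z up. Plate 44 mm (x) by 114 mm (y) by 6 mm, underside 24 mm above the origin. Two brass plugs below it, 18 mm thick, 24 mm long, at y = +16 and -16 mm. Slots at both ends (y 39.5 to 50 mm, 19 mm wide in x) take the hooks; either way round fits.
- cap_l (a point): Underside of the plate at the cap's +y end, 53.5 mm from the middle.
- cap_r (a point): Underside of the plate at the cap's -y end, 53.5 mm from the middle.
- spare_cell: Bystander: a thicker magenta cell standing on the bench, 32 mm by 60 mm.
- socket: Bystander: steel socket, 28 mm by 40 mm.
- tape_roll: Bystander: black tape roll lying flat, 80 mm by 24 mm.
- screw_jar: Bystander: closed jar, 60 mm by 75 mm.
- driver: Bystander: screwdriver lying on the bench.
- busbars: Bystander: flat copper busbar, 30 x 100 x 6 mm.
- bracket: Bystander: aluminium angle bracket, 35 x 110 x 38 mm.
- cap_rib (a point): Middle of the top of the cap's black grip rib, 46 mm above the cap's origin; the rib is 12 mm (x) by 50 mm (y), 16 mm high. Let go on the hooks, the cap rests with its plate 12 to 17 mm above the holder's top; about 14 to 20 N down on the middle of the rib then clicks both ends home, plate flat on the holder.
There are look-alikes about, which are no part of the job. Of the things that look like the cap, take the one that is farthest to the robot's right at the start.

How it is judged:
By the outcome, as a careful person would: the job done as asked, in the order asked, and still so for the second after the job is handed in, with the robot touching nothing.
It also fails if it takes over 72 s, if anything falls off the work surface, if the arm or the gripper's body presses on something with over 40 N, if the wrist force passes 120 N, or if a joint passes its speed limit or range.

## Robot

A 6-joint arm with a two-finger parallel gripper is mounted at the origin on the work surface. World frame = base frame: x ahead of the robot, y to its left, z up, the work surface at z = 0. Lengths are in mm, angles in rad, forces in N, time in s.
With the tool pointing down it reaches from about 275 to 750 mm from the base axis. Payload 10.2 kg.
Tool frame: the origin (TCP) lies between the finger pads; the fingertips stand 19 mm ahead of it and the grasp point (between the pads) is the TCP; z points along the fingers, y is the line along which they close (so a half turn about z gives the same grasp; the last joint's range is limited). The gripper opens to 85 mm and grips with 20 to 120 N. Pads are 22 mm wide; open, the fingers measure 114 mm over their backs; the gripper's body (76 mm by 85 mm) begins 54 mm behind the grasp point. The pads swing forward as they close: fully open they stand 13 mm farther back than shut.
Start: joints at [0.928, 0.313, 1.498, -0, 1.331, -0.223], TCP at [213.991, 479.415, 250.294] pointing down, gripper open.
Joint ranges: [-2.94, 2.94], [-0.97, 2.17], [0.19, 2.56], [-1.23, 4.37], [0.02, 3.11], [-2.88, 2.88]. Speed limits (rad/s): [2.39, 2.39, 3.01, 3.14, 3.14, 3.14].

## Interface

Orientations are given as a unit quaternion [w, x, y, z].
In Python, from rig import sense, capture, finish_job gives the robot as it stands. The module is installed in compiled form; this text tells all that it offers.
- The arm moves only by the tool move_arm, never from a script. Its argument "moves" is a list of rows, each an object with "turn": the turn, a rotation vector about the tool's x, y, z in rad, a list of three; "translation": the shift along the tool's x, y, z in mm, a list of three; "hand": the opening, from 0 (shut) to 1 (fully open). In form: [{"turn": [wx, wy, wz], "translation": [x, y, z], "hand": hand}, ...]. A call has 1 to 10 rows; each row shifts and turns the commanded pose from where the row before left it, along the tool's axes as they then stand; what a row does not reach is not made up. A row lasts 1/12 s, in which the tool goes at most 41.7 mm and 7.16 degrees, less where a joint would pass 70% of its speed; a pose out of reach is approached as far as the arm can. A call with a gripper value outside its range is refused whole. The fingers move at their own pace and stop on an object; "grip_force" is the grip in N (left out, the last holds). Time passes only in rows, so rows that do not move let the fingers close. It gives the time, the measured TCP pose, the force, the opening and the grip force at its end, in the units of the state.
- sense(): the state, without advancing time (a new reading comes with each control period).
- capture(name): name is "scene" or "top"; returns a dict with "image" (480x640x3 uint8, blue, green, red), "z_map" (480x640 float32, mm along the optical axis (not along the pixel's ray), 0 where there is no reading), "vertical_fov" (degrees; the focal length in pixels is half the picture's height over the tangent of half this angle, whatever the lens; pixels are square), "cx", "cy" (the principal point, pixels), "R" (3x3) and "t" (3): a world point X has camera coordinates R X + t. Camera axes: x right, y down, z forward; pixel columns grow to the right and rows downward; lengths in mm; the calibration is good to about 2 mm. A picture is of the moment at which its call begins.
- finish_job(): hands the job in; it is judged then, once.
The state is a dict: "time_s": time; "joints": joint angles; "dq": joint speeds; "tau": joint torques, N m; "eef_pos": TCP position; "ee_rot": TCP orientation; "force": force on the tool from outside, world axes, zero at the start; "wrist_torque": the same for the moment, N m; "grip_width": opening from 0.0 (shut) to 1.0 (fully open); "grip_force": force on a finger pad.
Only numpy, scipy, OpenCV 4.12 (cv2) and the standard library are available. Lean on these libraries where they do the work, as an engineer would, in place of code of your own. Each camera call takes 0.05 s, during which the arm holds its last target. There are 200 camera calls.

## Working session

There is one attempt and no reset: what is moved stays moved. The work goes in short steps, Python scripts to look and compute and a tool call to move; the robot and the scene stay as the last step left them, time stands still between calls to the robot, and variables do not carry over. Pictures are saved under pics/ and viewed, at most 10 in all, crops included, and the job is handed in when it is done.

Besides the shell and the picture viewer there is one more tool, called after ">>>" as a command line: name --argument value ..., lists and objects as JSON in quotes. move_arm: Moves the arm, as the interface text tells. Its arguments: {"type":"object","properties":{"moves":{"type":"array","items":{"type":"object","properties":{"turn":{"type":"array","items":{"type":"number"}},"translation":{"type":"array","items":{"type":"number"}},"hand":{"type":"number"}}}},"grip_force":{"type":"number"}},"required":["moves"]}

```bash
mkdir -p pics; cat > h.py <<'E'
import numpy as np, cv2, pickle
from rig import sense, capture, finish_job
def f(c): return 240/np.tan(np.radians(c['vertical_fov'])/2)
def ray(c,u,v,z):
    "pixel to plane at height z"
    R=np.array(c['R']);t=np.array(c['t']);o=-R.T@t
    d=R.T@np.array([(u-c['cx'])/f(c),(v-c['cy'])/f(c),1]); return o+d*(z-o[2])/d[2]
def cloud(c):
    v,u=np.mgrid[:480,:640];z=c['z_map']
    P=np.stack([(u-c['cx'])/f(c)*z,(v-c['cy'])/f(c)*z,z],-1)
    return (P-np.array(c['t']))@np.array(c['R'])
def pix(c,X):
    p=np.array(c['R'])@X+np.array(c['t']);return p[:2]/p[2]*f(c)+[c['cx'],c['cy']]
E
python3 - <<'E'
from h import *
for n in('scene','top'):
    c=capture(n);pickle.dump(c,open(n+'.pkl','wb'));cv2.imwrite(f'pics/{n}0.png',c['image'])
    print(n,c['vertical_fov'],c['cx'],c['cy'],-np.array(c['R']).T@c['t'])
s=sense();print(s)
E
```

```text
scene 52.8665952648247 315.5316069942138 248.8921831736329 [ 807.8767031  -572.49941512  623.18172853]
top 42.62328573062997 316.88456072161017 237.83406336260907 [ 187.9572358    89.08310091 1667.53575333]
{'time_s': 0.1, 'joints': array([ 9.27606516e-01,  3.13359602e-01,  1.49832770e+00, -1.37233961e-05,
        1.33099226e+00, -2.23378345e-01]), 'dq': array([-0.00128504, -0.00167221, -0.002178  ,  0.0010033 , -0.00015136,
        0.0007519 ]), 'tau': array([ 3.29701834e-03, -4.12896466e+01, -2.60140747e+01, -8.94516256e-05,
        2.98377679e-03,  7.25853579e-05]), 'eef_pos': array([213.86648526, 479.2489011 , 249.82249297]), 'ee_rot': array([-2.22123006e-04,  2.08366075e-01,  9.78050757e-01, -4.96033501e-04]), 'force': array([ 1.15180786, -0.59043779, -0.33944456]), 'wrist_torque': array([-0.03331342, -0.01213409,  0.04138117]), 'grip_force': 0.0, 'grip_width': 0.9990157451338638}
```

View pics/scene0.png

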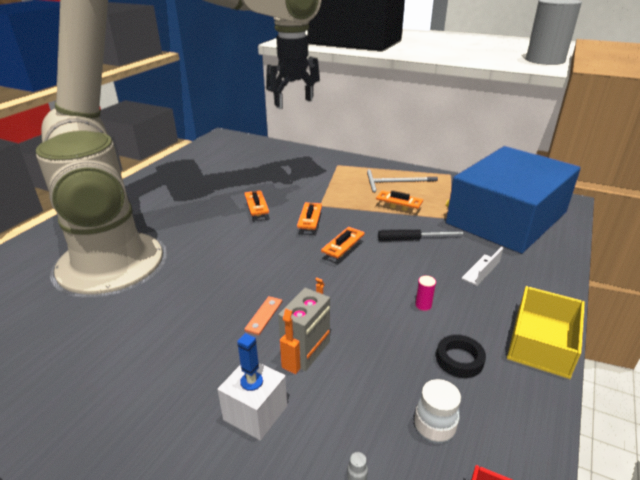

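View pics/top0.png

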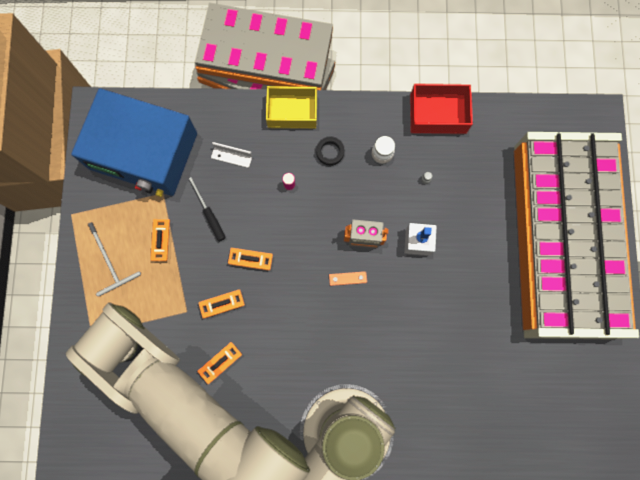

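The scene picture shows the stand and rod at about (250,385), the holder at (308,325) and four orange caps. In the top picture the rod and stand are at (424,238), the holder at (367,231), and the caps at (250,259), (221,303), (220,362) and (160,240). The cap farthest right is at (250,259), which is (343,243) in the scene picture.

```bash
cat > m.py <<'E'
from h import *
def rect(P):
    (c,s,a)=cv2.minAreaRect(P[:,:2].astype(np.float32)); return np.round(c,1),np.round(s,1),round(a,1)
def masks(c):
    hsv=cv2.cvtColor(c['image'],cv2.COLOR_BGR2HSV).astype(int);H,S,V=hsv[...,0],hsv[...,1],hsv[...,2]
    return dict(orange=(H<18)&(H>5)&(S>170)&(V>90),blue=(H>100)&(H<125)&(S>130)&(V>50),mag=(H>150)&(H<175)&(S>120),H=H,S=S,V=V)
E
python3 - <<'E'
from m import *
for n in('top','scene'):
    c=pickle.load(open(n+'.pkl','rb'));C=cloud(c);m=masks(c);v,u=np.mgrid[:480,:640]
    box=dict(top=dict(cap=(225,275,245,275),hold=(335,395,215,250),stand=(400,445,218,262)),scene=dict(cap=(318,368,222,266),hold=(270,335,272,375),stand=(215,292,330,436)))[n]
    b=lambda k:(u>=box[k][0])&(u<box[k][1])&(v>=box[k][2])&(v<box[k][3])
    print('==',n)
    P=C[b('cap')&(C[...,2]>20)&(C[...,2]<60)];print('cap z',np.percentile(P[:,2],[1,25,50,75,99]).round(1))
    Q=C[b('cap')&m['orange']&(abs(C[...,2]-30)<4)];print('cap plate',len(Q),rect(Q),Q.mean(0).round(1))
    Q=C[b('cap')&(abs(C[...,2]-46)<4)];print('rib',len(Q),rect(Q) if len(Q) else'',Q.mean(0).round(1))
    Q=C[b('hold')&(abs(C[...,2]-104)<4)];print('holder top',len(Q),rect(Q),Q.mean(0).round(1))
    Q=C[b('hold')&(C[...,2]>118)&(C[...,2]<135)];
    Q=Q[np.argsort(Q[:,1])];mid=(Q[0,1]+Q[-1,1])/2
    for s in(Q[Q[:,1]<mid],Q[Q[:,1]>mid]):print('hook',len(s),s.mean(0).round(1),s.min(0).round(1),s.max(0).round(1))
    k,l,st,ce=cv2.connectedComponentsWithStats((m['mag']&b('hold')).astype(np.uint8))
    for i in range(1,k):
        if st[i,4]>8: 
            Q=C[l==i];print('mag',ce[i].round(1),st[i],Q.mean(0).round(1),np.median(Q[:,2]).round(1),'z',np.percentile(Q[:,2],[5,95]).round(1))
    Q=C[b('stand')&(abs(C[...,2]-70)<3)];print('stand top',len(Q),rect(Q))
    for z in(140,150,158):
        Q=C[b('stand')&m['blue']&(C[...,2]>z-6)&(C[...,2]<z+4)];print('rod',z,len(Q),(rect(Q),Q.mean(0).round(1)) if len(Q)>3 else'')
    Q=C[b('stand')&m['blue']&(abs(C[...,2]-75)<3)];print('collar',len(Q),rect(Q) if len(Q)>3 else'')
    im=cv2.resize(c['image'][205:285,320:450] if n=='top' else c['image'][260:440,200:350],None,fx=4 if n=='scene' else 6,fy=4 if n=='scene' else 6,interpolation=cv2.INTER_CUBIC)
    cv2.imwrite(f'pics/{n}_crop.png',im[:600,:800]);print(im.shape)
E
```

```text
== top
cap z [21.8 27.8 30.7 34.7 51.3]
cap plate 107 (array([450.8, 267.5]), array([112.5,  42.7]), 81.9) [448.2 269.4  29.8]
rib 66 (array([451. , 267.9]), array([45.3, 27.2]), 59.2) [451.2 267.5  45.9]
holder top 359 (array([518.1, -41.2]), array([96. , 51.3]), 84.6) [518.5 -40.8 103.6]
hook 14 [514.5 -87.8 123.8] [509.5 -92.5 119.4] [519.7 -83.7 129.1]
hook 15 [522.6   6.  126. ] [516.2   3.1 118. ] [528.   10.5 133.7]
mag [360.5 229.6] [357 226   8   8  37] [521.2 -26.3  93.1] 94.0 z [85.2 98.1]
mag [372.8 230.8] [369 228   8   7  35] [517.9 -58.2  94.7] 95.5 z [ 81.5 101.3]
stand top 336 (array([ 508.6, -189.6]), array([70.3, 70.7]), 85.9)
rod 140 5 ((array([ 502.8, -186.6]), array([16.3,  4.4]), 57.1), array([ 503.1, -185.5,  139.1]))
rod 150 18 ((array([ 508.2, -188.7]), array([15.4, 16.6]), 82.4), array([ 508. , -187.9,  150.4]))
rod 158 37 ((array([ 507.6, -188.7]), array([15.2, 16. ]), 82.1), array([ 506.8, -188.7,  156.5]))
collar 26 (array([ 505.9, -187.3]), array([26.6, 17.6]), 51.7)
(480, 780, 3)
== scene
cap z [23.7 29.1 30.5 32.3 47.4]
cap plate 365 (array([450.4, 26
[... 274 characters left out ...]
8.6 -87.2 129.6]
hook 29 [5.207e+02 4.000e-01 1.249e+02] [513.2  -3.1 118.6] [526.3   4.3 129.8]
mag [309.4 301.6] [304 300  12   5  37] [515.4 -25.9  96.1] 95.9 z [93.2 98.9]
mag [298.7 312.5] [293 310  13   6  43] [519.2 -69.6 108.1] 95.7 z [94.7 97.3]
stand top 1412 (array([ 509.7, -157. ]), array([146.9,  71.7]), 85.7)
rod 140 88 ((array([ 511. , -200.1]), array([22.7, 12.7]), 37.8), array([ 510.6, -200. ,  139.4]))
rod 150 95 ((array([ 507.2, -195.3]), array([17.8, 19.8]), 86.7), array([ 510.9, -199.1,  149.5]))
rod 158 154 ((array([ 506.9, -195.1]), array([19.1, 19.2]), 85.0), array([ 508.1, -195.6,  155.2]))
collar 182 (array([ 509.5, -197.4]), array([30.3, 29.6]), 45.2)
(720, 600, 3)
```

View pics/top_crop.png

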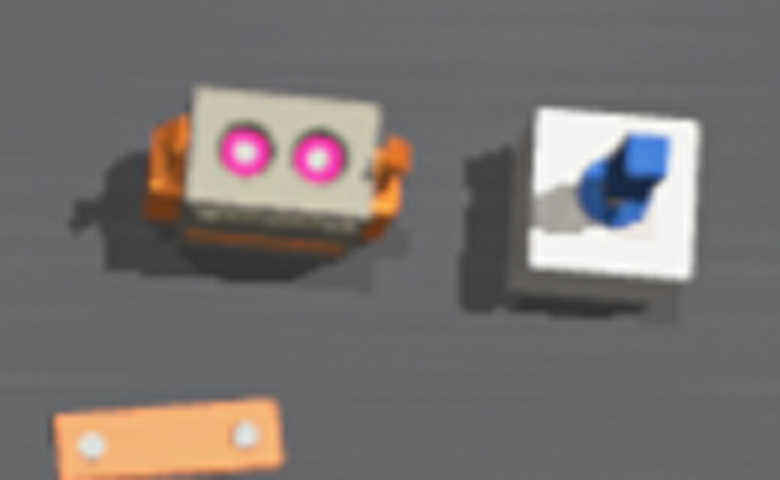

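The two views disagree by a steady 6 mm or so in y. Gripping the rod along y will show which view is right, so I'll go to the rod now.

>>> move_arm --moves '[{"turn": [0,0,-0.1137],"translation": [0,0,0],"hand": 0.6},{"turn": [0,0,-0.1137],"translation": [0,0,0],"hand": 0.6},{"turn": [0,0,-0.1136],"translation": [0,0,0],"hand": 0.6},{"turn": [0,0,0],"translation": [-17.3,-32.3,1],"hand": 0.6},{"turn": [0,0,0],"translation": [-17.3,-32.3,1],"hand": 0.6},{"turn": [0,0,0],"translation": [-17.3,-32.3,1],"hand": 0.6},{"turn": [0,0,0],"translation": [-17.3,-32.3,1],"hand": 0.6},{"turn": [0,0,0],"translation": [-17.3,-32.3,1],"hand": 0.6},{"turn": [0,0,0],"translation": [-17.3,-32.3,1],"hand": 0.6},{"turn": [0,0,0],"translation": [-17.3,-32.3,1],"hand": 0.6}]' --grip_force 20

```text
time_s: 0.93
eef_pos: [317.0, 242.8, 243.1]
ee_rot: [-0.0, 0.039, 0.999, -0.0]
force: [1.0, 0.5, -0.1]
grip_width: 0.596
grip_force: 0.0
```

>>> move_arm --moves '[{"turn": [0,0,0],"translation": [-17.3,-32.3,1],"hand": 0.6},{"turn": [0,0,0],"translation": [-17.3,-32.3,1],"hand": 0.6},{"turn": [0,0,0],"translation": [-17.3,-32.3,1],"hand": 0.6},{"turn": [0,0,0],"translation": [-17.3,-32.3,1],"hand": 0.6},{"turn": [0,0,0],"translation": [-17.3,-32.3,1],"hand": 0.6},{"turn": [0,0,0],"translation": [-17.3,-32.3,1],"hand": 0.6},{"turn": [0,0,0],"translation": [-17.3,-32.3,1],"hand": 0.6},{"turn": [0,0,0],"translation": [-17.3,-32.3,1],"hand": 0.6},{"turn": [0,0,0],"translation": [-17.3,-32.3,1],"hand": 0.6},{"turn": [0,0,0],"translation": [-17.3,-32.3,1],"hand": 0.6}]'

```text
time_s: 1.77
eef_pos: [464.2, -93.0, 233.0]
ee_rot: [-0.0, 0.04, 0.999, 0.0]
force: [0.4, 0.5, -0.4]
grip_width: 0.602
grip_force: 0.0
```

>>> move_arm --moves '[{"turn": [0,0,0],"translation": [-17.3,-32.3,1],"hand": 0.6},{"turn": [0,0,0],"translation": [-17.3,-32.3,1],"hand": 0.6},{"turn": [0,0,0],"translation": [-17.3,-32.3,1],"hand": 0.6},{"turn": [0,0,0],"translation": [0,0,0],"hand": 0.6},{"turn": [0,0,0],"translation": [0,0,0],"hand": 0.6}]'

```text
time_s: 2.18
eef_pos: [508.0, -193.0, 229.3]
ee_rot: [-0.001, 0.04, 0.999, 0.001]
force: [-0.5, 0.2, -0.7]
grip_width: 0.598
grip_force: 0.0
```

>>> move_arm --moves '[{"turn": [0,0,0],"translation": [0,0,25],"hand": 0.6},{"turn": [0,0,0],"translation": [0,0,20],"hand": 0.6},{"turn": [0,0,0],"translation": [0,0,0],"hand": 0.6}]'

```text
time_s: 2.43
eef_pos: [506.4, -189.9, 181.9]
ee_rot: [-0.003, 0.039, 0.999, 0.002]
force: [-1.0, 0.9, -0.5]
grip_width: 0.598
grip_force: 0.0
```

```bash
python3 - <<'E'
from m import *
c=capture('scene');s=sense();p=s['eef_pos'];print(p)
pickle.dump(c,open('s1.pkl','wb'))
im=c['image'].copy()
q=pix(c,p);print('tcp pix',q);x,y=q.astype(int)
cv2.circle(im,(x,y),1,(0,255,0),-1)
cv2.imwrite('pics/s1.png',cv2.resize(im[y-70:y+80,x-90:x+90],None,fx=4,fy=4,interpolation=cv2.INTER_CUBIC));print(x-90,y-70)
E
```

```text
[ 507.18931158 -190.38759828  184.20570837]
tcp pix [245.93616358 321.37885924]
155 251
```

View pics/s1.png

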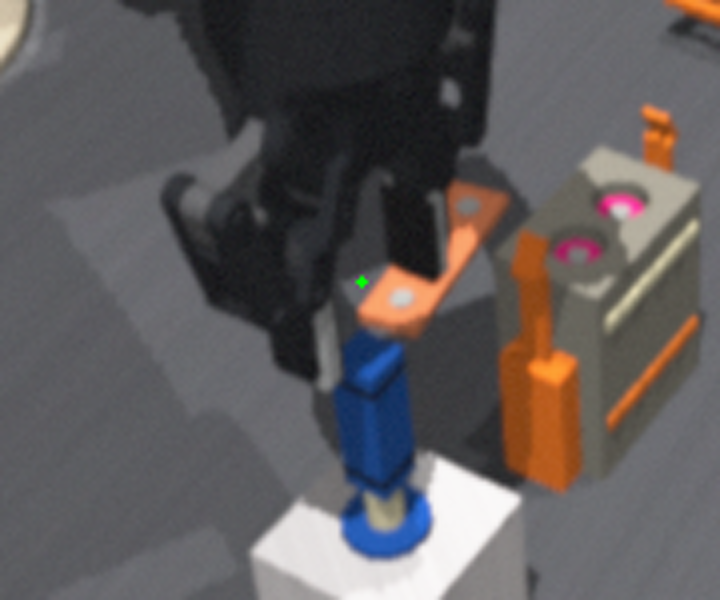

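The fingers straddle the rod: tips near crop (320,380) and (420,265), handle top near (375,345), and the projected TCP falls midway between the tips. I'll descend and grip gently.

>>> move_arm --moves '[{"turn": [0,0,0],"translation": [0,0,20],"hand": 0.6},{"turn": [0,0,0],"translation": [0,0,20],"hand": 0.6},{"turn": [0,0,0],"translation": [0,0,16],"hand": 0.6},{"turn": [0,0,0],"translation": [0,0,0],"hand": 0.6},{"turn": [0,0,0],"translation": [0,0,0],"hand": 0.1},{"turn": [0,0,0],"translation": [0,0,0],"hand": 0.1},{"turn": [0,0,0],"translation": [0,0,0],"hand": 0.1},{"turn": [0,0,0],"translation": [0,0,0],"hand": 0.1},{"turn": [0,0,0],"translation": [0,0,0],"hand": 0.1}]' --grip_force 20

```text
time_s: 3.23
eef_pos: [508.7, -192.5, 130.7]
ee_rot: [0.001, 0.039, 0.999, -0.001]
force: [-1.3, -2.8, 5.7]
grip_width: 0.208
grip_force: 23.7
```

```bash
python3 - <<'E'
from m import *
for i in range(4):
    c=capture('scene');s=sense();print(s['time_s'],s['eef_pos'].round(1),s['force'].round(1),s['wrist_torque'].round(2),s['grip_width'],s['grip_force'])
C=cloud(c);m=masks(c);v,u=np.mgrid[:480,:640];b=(u>215)&(u<292)&(v>300)&(v<436)
Q=C[b&m['blue']&(abs(C[...,2]-75)<3)];print('collar',len(Q),rect(Q))
E
```

```text
3.2833 [ 508.7 -192.5  130.7] [ 0.4 -1.7  6.2] [-0.5   0.12 -0.02] 0.20545500543057862 23.75369668006897
3.3333 [ 508.7 -192.5  130.7] [-0.3 -2.9  6.4] [-0.52  0.13 -0.  ] 0.20432361179197805 23.758961856365204
3.3833 [ 508.7 -192.5  130.7] [ 0.1 -3.2  6.7] [-0.51  0.1   0.06] 0.20932168260843104 23.75866949558258
3.4333 [ 508.7 -192.5  130.6] [-0.1 -2.5  5.9] [-0.49  0.08  0.04] 0.20672738935068383 23.76023679971695
collar 178 (array([ 509.1, -195.1]), array([29. , 27.7]), 33.6)
```

>>> move_arm --moves '[{"turn": [0,0,0],"translation": [0,0,0],"hand": 0.1},{"turn": [0,0,0],"translation": [0,0,-5],"hand": 0.1},{"turn": [0,0,0],"translation": [0,0,-15],"hand": 0.1},{"turn": [0,0,0],"translation": [0,0,-24],"hand": 0.1},{"turn": [0,0,0],"translation": [0,0,-24],"hand": 0.1},{"turn": [0,0,0],"translation": [0,0,-24],"hand": 0.1},{"turn": [0,0,0],"translation": [0,0,-24],"hand": 0.1},{"turn": [0,0,0],"translation": [0,0,-24],"hand": 0.1},{"turn": [0,0,0],"translation": [0,0,0],"hand": 0.1}]' --grip_force 70

```text
time_s: 4.18
eef_pos: [509.0, -192.0, 274.2]
ee_rot: [0.003, 0.039, 0.999, -0.002]
force: [1.0, -0.7, -0.3]
grip_width: 0.203
grip_force: 69.3
```

>>> move_arm --moves '[{"turn": [0,0,0],"translation": [0.2,26.5,0],"hand": 0.1},{"turn": [0,0,0],"translation": [0.3,26.5,0],"hand": 0.1},{"turn": [0,0,0],"translation": [0.3,26.5,0],"hand": 0.1},{"turn": [0,0,0],"translation": [0.3,26.5,0],"hand": 0.1},{"turn": [0,0,0],"translation": [0.3,26.7,0],"hand": 0.1},{"turn": [0,0,0],"translation": [0,0,0],"hand": 0.1},{"turn": [0,0,0],"translation": [0,0,0],"hand": 0.1}]'

```text
time_s: 4.77
eef_pos: [516.9, -58.3, 269.1]
ee_rot: [-0.0, 0.038, 0.999, 0.0]
force: [0.3, -0.6, -0.1]
grip_width: 0.201
grip_force: 69.5
```

```bash
python3 - <<'E'
from m import *
c=capture('scene');s=sense();print(s['time_s'],s['eef_pos'].round(1),s['force'].round(1),s['wrist_torque'].round(2),s['grip_width'],s['grip_force'])
pickle.dump(c,open('s2.pkl','wb'))
y,x=190,220
cv2.imwrite('pics/s2.png',cv2.resize(c['image'][y:y+195,x:x+160],None,fx=3,fy=3,interpolation=cv2.INTER_CUBIC))
C=cloud(c);m=masks(c)
v,u=np.mgrid[:480,:640];b=(u>240)&(u<340)&(v>200)&(v<330)
Q=C[b&m['blue']];Q=Q[(Q[:,2]>120)&(Q[:,2]<290)]
for z in range(200,290,6):
    k=Q[abs(Q[:,2]-z)<3]
    if len(k)>5:print(z,len(k),rect(k))
E
```

```text
4.8167 [516.9 -59.2 269.1] [ 0.8 -0.3 -1.1] [-0.07  0.02 -0.  ] 0.20156401985716976 69.50267672538757
212 159 (array([517. , -63.1]), array([31.4, 26.2]), 28.9)
236 35 (array([519.3, -63.5]), array([22.5, 11.4]), 41.3)
242 38 (array([520.2, -63.3]), array([23.2, 12. ]), 47.7)
248 16 (array([524.2, -60.2]), array([16.,  2.]), 89.4)
254 18 (array([524., -55.]), array([ 1.7, 12.4]), 0.6)
260 15 (array([523.9, -55. ]), array([10.7,  1.8]), 87.3)
266 15 (array([524.6, -56. ]), array([1.8, 8.5]), 1.7)
272 15 (array([524.5, -55.6]), array([ 1.3, 11.5]), 1.1)
278 19 (array([524.6, -56.2]), array([12.1,  1.8]), 84.6)
284 15 (array([524.2, -56.3]), array([ 1.8, 11.9]), 4.5)
```

View pics/s2.png

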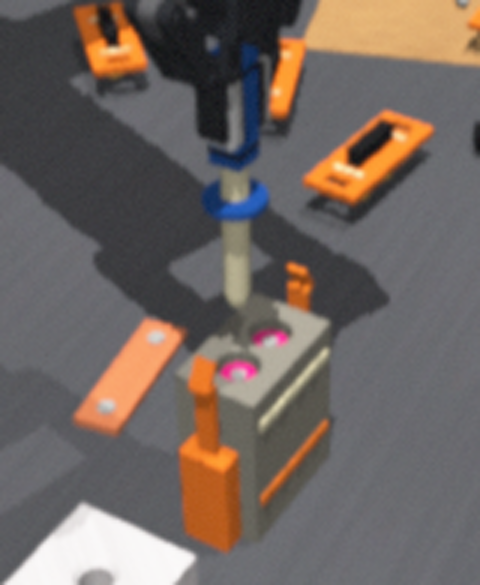

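The rod hangs upright with its foot over the right well: foot at crop (238,300), well at (240,370). I'll nudge it 1 mm and go down.

>>> move_arm --moves '[{"turn": [0,0,0],"translation": [1.2,0.7,0],"hand": 0.1},{"turn": [0,0,0],"translation": [0,0,14],"hand": 0.1},{"turn": [0,0,0],"translation": [0,0,14],"hand": 0.1},{"turn": [0,0,0],"translation": [0,0,12],"hand": 0.1},{"turn": [0,0,0],"translation": [0,0,4],"hand": 0.1},{"turn": [0,0,0],"translation": [0,0,4],"hand": 0.1},{"turn": [0,0,0],"translation": [0,0,4],"hand": 0.1},{"turn": [0,0,0],"translation": [0,0,0],"hand": 0.1}]'

```text
time_s: 5.48
eef_pos: [516.0, -59.0, 217.4]
ee_rot: [0.0, 0.04, 0.999, -0.0]
force: [0.1, -0.2, -0.2]
grip_width: 0.2
grip_force: 69.4
```

>>> move_arm --moves '[{"turn": [0,0,0],"translation": [0,0,3],"hand": 0.1},{"turn": [0,0,0],"translation": [0,0,3],"hand": 0.1},{"turn": [0,0,0],"translation": [0,0,3],"hand": 0.1},{"turn": [0,0,0],"translation": [0,0,3],"hand": 0.1},{"turn": [0,0,0],"translation": [0,0,0],"hand": 0.1}]'

```text
time_s: 5.9
eef_pos: [516.1, -58.8, 205.5]
ee_rot: [0.0, 0.039, 0.999, -0.0]
force: [0.3, -1.0, -0.4]
grip_width: 0.203
grip_force: 69.5
```

```bash
python3 - <<'E'
from m import *
c=capture('scene');s=sense();print(s['time_s'],s['eef_pos'].round(1),s['force'].round(1),s['wrist_torque'].round(2))
y,x=190,220
cv2.imwrite('pics/s3.png',cv2.resize(c['image'][y:y+195,x:x+160],None,fx=3,fy=3,interpolation=cv2.INTER_CUBIC))
C=cloud(c);m=masks(c)
v,u=np.mgrid[:480,:640];b=(u>240)&(u<340)&(v>200)&(v<330)
Q=C[b&m['blue']];Q=Q[(Q[:,2]>100)&(Q[:,2]<290)]
for z in range(130,180,5):
    k=Q[abs(Q[:,2]-z)<2.5]
    if len(k)>5:print(z,len(k),rect(k))
E
```

```text
5.95 [516.1 -58.7 205.5] [-0.2 -1.9  0.8] [-0.23 -0.06  0.01]
145 17 (array([521. , -69.2]), array([28.1,  9. ]), 33.0)
150 137 (array([516.7, -61.8]), array([31.5, 26.3]), 33.9)
170 6 (array([515.5, -65.8]), array([18.7,  5.5]), 17.5)
175 36 (array([519.4, -62.7]), array([24.1, 13.3]), 45.7)
```

View pics/s3.png

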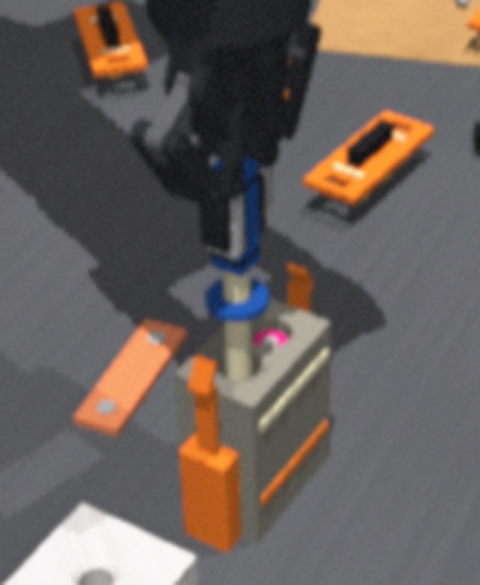

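The rod is inside the right well (collar at crop (238,298)), with its foot at about z 80. I'll keep pushing in small steps.

>>> move_arm --moves '[{"turn": [0,0,0],"translation": [0,0,2],"hand": 0.1}]'

```text
time_s: 6.03
eef_pos: [516.3, -58.8, 204.0]
ee_rot: [0.001, 0.039, 0.999, -0.0]
force: [-1.5, -1.2, 5.6]
grip_width: 0.201
grip_force: 70.0
```

>>> move_arm --moves '[{"turn": [0,0,0],"translation": [0,0,2],"hand": 0.1}]'

```text
time_s: 6.12
eef_pos: [516.2, -58.8, 201.8]
ee_rot: [0.001, 0.039, 0.999, -0.0]
force: [-1.2, -0.4, 5.4]
grip_width: 0.202
grip_force: 70.0
```

>>> move_arm --moves '[{"turn": [0,0,0],"translation": [0,0,2],"hand": 0.1}]'

```text
time_s: 6.2
eef_pos: [516.5, -58.8, 200.3]
ee_rot: [0.001, 0.039, 0.999, -0.0]
force: [-1.6, 0.6, 23.8]
grip_width: 0.204
grip_force: 72.8
```

>>> move_arm --moves '[{"turn": [0,0,0],"translation": [0,0,1],"hand": 0.1}]'

```text
time_s: 6.28
eef_pos: [516.7, -58.9, 200.2]
ee_rot: [0.002, 0.039, 0.999, -0.001]
force: [-4.5, 0.7, 23.7]
grip_width: 0.201
grip_force: 72.4
```

Right cell is home (24 N at the bottom, foot at about z 76). Now the left well.

>>> move_arm --moves '[{"turn": [0,0,0],"translation": [0,0,-12],"hand": 0.1},{"turn": [0,0,0],"translation": [0,0,-15],"hand": 0.1},{"turn": [0,0,0],"translation": [0,0,-14],"hand": 0.1},{"turn": [0,0,0],"translation": [0.1,16,0],"hand": 0.1},{"turn": [0,0,0],"translation": [0.1,16,0],"hand": 0.1},{"turn": [0,0,0],"translation": [0,0,0],"hand": 0.1},{"turn": [0,0,0],"translation": [0,0,12],"hand": 0.1},{"turn": [0,0,0],"translation": [0,0,5],"hand": 0.1},{"turn": [0,0,0],"translation": [0,0,5],"hand": 0.1},{"turn": [0,0,0],"translation": [0,0,4],"hand": 0.1}]'

```text
time_s: 7.12
eef_pos: [518.2, -26.9, 213.2]
ee_rot: [-0.0, 0.04, 0.999, 0.0]
force: [-2.5, 1.8, 4.9]
grip_width: 0.2
grip_force: 70.2
```

>>> move_arm --moves '[{"turn": [0,0,0],"translation": [0,0,3],"hand": 0.1},{"turn": [0,0,0],"translation": [0,0,3],"hand": 0.1},{"turn": [0,0,0],"translation": [0,0,2],"hand": 0.1}]'

```text
time_s: 7.37
eef_pos: [518.2, -26.9, 205.4]
ee_rot: [-0.0, 0.04, 0.999, 0.0]
force: [-2.5, 1.0, 4.8]
grip_width: 0.203
grip_force: 70.1
```

>>> move_arm --moves '[{"turn": [0,0,0],"translation": [0,0,2],"hand": 0.1},{"turn": [0,0,0],"translation": [0,0,2],"hand": 0.1}]'

```text
time_s: 7.53
eef_pos: [518.2, -26.9, 201.5]
ee_rot: [-0.0, 0.04, 0.999, 0.0]
force: [-2.3, 1.9, 4.7]
grip_width: 0.201
grip_force: 70.2
```

>>> move_arm --moves '[{"turn": [0,0,0],"translation": [0,0,2],"hand": 0.1}]'

```text
time_s: 7.62
eef_pos: [518.5, -27.0, 200.2]
ee_rot: [0.001, 0.04, 0.999, -0.0]
force: [-3.3, 1.8, 23.8]
grip_width: 0.201
grip_force: 72.7
```

>>> move_arm --moves '[{"turn": [0,0,0],"translation": [0,0,0],"hand": 0.1},{"turn": [0,0,0],"translation": [0,0,-11],"hand": 0.1},{"turn": [0,0,0],"translation": [0,0,-30],"hand": 0.1},{"turn": [0,0,0],"translation": [0,0,-30],"hand": 0.1},{"turn": [0,0,0],"translation": [-0.5,-33,0],"hand": 0.1},{"turn": [0,0,0],"translation": [-0.5,-33,0],"hand": 0.1},{"turn": [0,0,0],"translation": [-0.6,-33,0],"hand": 0.1},{"turn": [0,0,0],"translation": [-0.6,-33,0],"hand": 0.1},{"turn": [0,0,0],"translation": [-0.6,-33.4,0],"hand": 0.1},{"turn": [0,0,0],"translation": [0,0,0],"hand": 0.1}]'

```text
time_s: 8.45
eef_pos: [507.3, -197.0, 269.6]
ee_rot: [-0.0, 0.042, 0.999, -0.001]
force: [0.0, -0.7, -0.7]
grip_width: 0.201
grip_force: 69.2
```

>>> move_arm --moves '[{"turn": [0,0,0],"translation": [0,0,25],"hand": 0.1},{"turn": [0,0,0],"translation": [0,0,25],"hand": 0.1},{"turn": [0,0,0],"translation": [0,0,0],"hand": 0.1},{"turn": [0,0,0],"translation": [0,0,0],"hand": 0.1}]'

```text
time_s: 8.78
eef_pos: [507.8, -191.7, 219.9]
ee_rot: [-0.001, 0.039, 0.999, 0.001]
force: [-0.2, 0.2, 0.5]
grip_width: 0.202
grip_force: 69.2
```

```bash
python3 - <<'E'
from m import *
c=capture('scene');s=sense();print(s['time_s'],s['eef_pos'].round(1),s['force'].round(1),s['wrist_torque'].round(2))
y,x=280,190
cv2.imwrite('pics/s4.png',cv2.resize(c['image'][y:y+165,x:x+160],None,fx=3,fy=3,interpolation=cv2.INTER_CUBIC))
C=cloud(c);m=masks(c)
v,u=np.mgrid[:480,:640];b=(u>200)&(u<300)&(v>280)&(v<436)
Q=C[b&m['blue']]
for z in range(140,180,5):
    k=Q[abs(Q[:,2]-z)<2.5]
    if len(k)>5:print(z,len(k),rect(k))
E
```

```text
8.8333 [ 508.4 -192.   221.2] [1.1 0.1 0.1] [-0.06  0.04  0.  ]
160 49 (array([ 509.9, -197.5]), array([31.2, 18.9]), 30.4)
165 180 (array([ 508.1, -195.3]), array([32.4, 27.7]), 30.7)
```

View pics/s4.png

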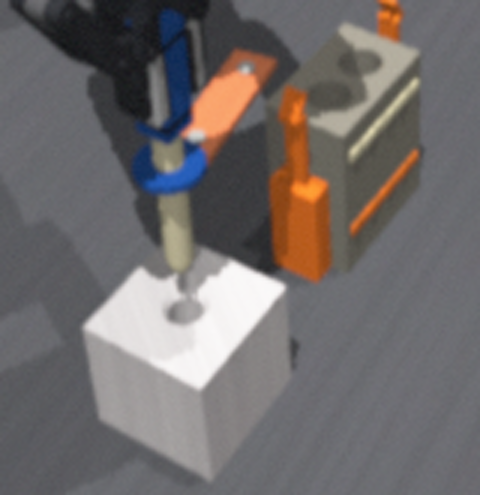

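The foot at crop (180,268) is in line with the hole at (184,312). Both magenta cells are out of sight at the well bottoms. I'll insert the rod.

>>> move_arm --moves '[{"turn": [0,0,0],"translation": [0,0,15],"hand": 0.1},{"turn": [0,0,0],"translation": [0,0,15],"hand": 0.1},{"turn": [0,0,0],"translation": [0,0,18],"hand": 0.1},{"turn": [0,0,0],"translation": [0,0,18],"hand": 0.1},{"turn": [0,0,0],"translation": [0,0,16],"hand": 0.1},{"turn": [0,0,0],"translation": [0,0,3],"hand": 0.1},{"turn": [0,0,0],"translation": [0,0,0],"hand": 0.1}]'

```text
time_s: 9.42
eef_pos: [508.5, -192.4, 136.2]
ee_rot: [0.0, 0.039, 0.999, -0.001]
force: [-1.3, -3.4, -2.1]
grip_width: 0.204
grip_force: 69.0
```

>>> move_arm --moves '[{"turn": [0,0,0],"translation": [0,0,2],"hand": 0.1},{"turn": [0,0,0],"translation": [0,0,1.5],"hand": 0.1},{"turn": [0,0,0],"translation": [0,0,0],"hand": 0.1}]'

```text
time_s: 9.67
eef_pos: [508.7, -192.4, 132.9]
ee_rot: [0.001, 0.039, 0.999, -0.001]
force: [0.7, -3.6, 2.3]
grip_width: 0.202
grip_force: 69.6
```

>>> move_arm --moves '[{"turn": [0,0,0],"translation": [0,-0.5,1],"hand": 0.1},{"turn": [0,0,0],"translation": [0,0,1],"hand": 0.1},{"turn": [0,0,0],"translation": [0,0,0],"hand": 0.3},{"turn": [0,0,0],"translation": [0,0,0],"hand": 0.55},{"turn": [0,0,0],"translation": [0,0,0],"hand": 0.55},{"turn": [0,0,0],"translation": [0,0,0],"hand": 0.55},{"turn": [0,0,0],"translation": [0,0,-10],"hand": 0.55},{"turn": [0,0,0],"translation": [0,0,-25],"hand": 0.55},{"turn": [0,0,0],"translation": [0,0,-35],"hand": 0.55},{"turn": [0,0,0],"translation": [0,0,-40],"hand": 0.55}]'

```text
time_s: 10.5
eef_pos: [507.3, -191.8, 240.7]
ee_rot: [-0.001, 0.039, 0.999, 0.001]
force: [0.4, -1.5, -0.7]
grip_width: 0.547
grip_force: 0.0
```

```bash
python3 - <<'E'
from m import *
c=capture('scene');s=sense();print(s['time_s'],s['eef_pos'].round(1),s['ee_rot'].round(4),s['joints'].round(2),s['force'].round(1),s['grip_width'])
C=cloud(c);m=masks(c)
v,u=np.mgrid[:480,:640];b=(u>200)&(u<300)&(v>300)&(v<436)
Q=C[b&m['blue']]
for z in(75,80,140,150,155):
    k=Q[abs(Q[:,2]-z)<2.5]
    if len(k)>5:print(z,len(k),rect(k))
# cap re-measure: image-plane contours with rays at z=30
for n in('top','scene'):
    c=pickle.load(open(n+'.pkl','rb'));m=masks(c)
    bx=dict(top=(222,278,243,277),scene=(315,370,220,268))[n]
    k=(m['orange']|(m['V']<60)&False).astype(np.uint8);k[:,:bx[0]]=0;k[:,bx[1]:]=0;k[:bx[2]]=0;k[bx[3]:]=0
    cs,_=cv2.findContours(k,cv2.RETR_EXTERNAL,cv2.CHAIN_APPROX_NONE);q=max(cs,key=cv2.contourArea)[:,0]
    W=np.array([ray(c,a,b_,30) for a,b_ in q]);print(n,'cap ray',rect(W))
    C=cloud(c);v,u=np.mgrid[:480,:640];b=(u>=bx[0])&(u<bx[1])&(v>=bx[2])&(v<bx[3])
    Q=C[b&(m['V']<70)&(C[...,2]>40)&(C[...,2]<49)];print('rib',len(Q),rect(Q) if len(Q)>4 else '')
    bx=dict(top=(354,382,222,240),scene=(285,325,295,322))[n]
    for nm,(a,b_) in dict(top=[('L',(360.5,229.6)),('R',(372.8,230.8))],scene=[('L',(309.4,301.6)),('R',(298.7,312.5))])[n] and dict(dict(top=[('L',(360.5,229.6)),('R',(372.8,230.8))],scene=[('L',(309.4,301.6)),('R',(298.7,312.5))])[n]).items(): print(nm,ray(c,a,b_,96).round(1))
E
```

```text
10.55 [ 509.7 -193.2  249.9] [ 0.005   0.0393  0.9992 -0.0029] [-0.58  0.35  1.45  0.    1.33 -2.07] [ 0.2 -0.1  8.7] 0.550592162628877
75 181 (array([ 508.4, -195.1]), array([31. , 29.2]), 48.9)
140 47 (array([ 510.9, -197.9]), array([23.8, 13.1]), 40.6)
150 49 (array([ 510.8, -198.7]), array([23.1, 12.5]), 40.2)
155 145 (array([ 507.3, -193.6]), array([19.6, 18.4]), 88.1)
top cap ray (array([445.3, 268.6]), array([112.7,  33.9]), 81.2)
rib 33 (array([449.2, 266.6]), array([45.7,  7. ]), 81.5)
L [520.4 -26.   96. ]
R [517.7 -58.1  96. ]
scene cap ray (array([451.7, 258. ]), array([120.2,  48.4]), 82.2)
rib 53 (array([452. , 257.2]), array([45.1,  7.5]), 81.4)
L [515.4 -25.9  96. ]
R [512.3 -57.8  96. ]
```

The rod is seated again (collar at 75, top at 156). Next is the cap: turn the tool, travel over it and set the fingers to a smaller opening.

>>> move_arm --moves '[{"turn": [0,0,0.1167],"translation": [0,0,0],"hand": 0.55},{"turn": [0,0,0.1167],"translation": [0,0,0],"hand": 0.55},{"turn": [0,0,0.1167],"translation": [0,0,0],"hand": 0.55},{"turn": [0,0,0.1167],"translation": [0,0,0],"hand": 0.55},{"turn": [0,0,0.1167],"translation": [0,0,0],"hand": 0.55},{"turn": [0,0,0.1167],"translation": [0,0,0],"hand": 0.55},{"turn": [0,0,0.1167],"translation": [0,0,0],"hand": 0.55},{"turn": [0,0,0.1167],"translation": [0,0,0],"hand": 0.55},{"turn": [0,0,0.1167],"translation": [0,0,0],"hand": 0.55},{"turn": [0,0,0.1167],"translation": [0,0,0],"hand": 0.55}]'

```text
time_s: 11.38
eef_pos: [508.0, -192.2, 240.3]
ee_rot: [0.0, 0.586, 0.811, 0.0]
force: [0.3, -0.2, 0.3]
grip_width: 0.55
grip_force: 0.0
```

>>> move_arm --moves '[{"turn": [0,0,0.1167],"translation": [0,0,0],"hand": 0.5},{"turn": [0,0,0.1167],"translation": [0,0,0],"hand": 0.5},{"turn": [0,0,0.1167],"translation": [0,0,0],"hand": 0.5},{"turn": [0,0,0.1167],"translation": [0,0,0],"hand": 0.5},{"turn": [0,0,0],"translation": [37,-10.1,0],"hand": 0.5},{"turn": [0,0,0],"translation": [37,-10.1,0],"hand": 0.5},{"turn": [0,0,0],"translation": [37,-10.1,0],"hand": 0.5},{"turn": [0,0,0],"translation": [37,-10.1,0],"hand": 0.5},{"turn": [0,0,0],"translation": [37,-10.1,0],"hand": 0.5},{"turn": [0,0,0],"translation": [37,-10.1,0],"hand": 0.5}]'

```text
time_s: 12.22
eef_pos: [478.8, 37.8, 240.5]
ee_rot: [0.0, 0.756, 0.655, 0.0]
force: [0.9, -1.0, -0.2]
grip_width: 0.501
grip_force: 0.0
```

>>> move_arm --moves '[{"turn": [0,0,0],"translation": [37,-10.1,0],"hand": 0.5},{"turn": [0,0,0],"translation": [37,-10.1,0],"hand": 0.5},{"turn": [0,0,0],"translation": [37,-10.1,0],"hand": 0.5},{"turn": [0,0,0],"translation": [37,-10.1,0],"hand": 0.5},{"turn": [0,0,0],"translation": [37,-10.1,0],"hand": 0.5},{"turn": [0,0,0],"translation": [37,-10.1,0],"hand": 0.5},{"turn": [0,0,0],"translation": [0,0,0],"hand": 0.5},{"turn": [0,0,0],"translation": [0,0,0],"hand": 0.5},{"turn": [0,0,0],"translation": [0,0,0],"hand": 0.5}]'

```text
time_s: 12.97
eef_pos: [450.8, 264.1, 240.0]
ee_rot: [0.0, 0.755, 0.655, -0.0]
force: [0.2, -0.1, 0.5]
grip_width: 0.501
grip_force: 0.0
```

>>> move_arm --moves '[{"turn": [0,0,0],"translation": [0,0,38],"hand": 0.5},{"turn": [0,0,0],"translation": [0,0,38],"hand": 0.5},{"turn": [0,0,0],"translation": [0,0,38],"hand": 0.5},{"turn": [0,0,0],"translation": [0,0,38],"hand": 0.5},{"turn": [0,0,0],"translation": [0,0,20],"hand": 0.5},{"turn": [0,0,0],"translation": [0,0,10],"hand": 0.5},{"turn": [0,0,0],"translation": [0,0,6],"hand": 0.5},{"turn": [0,0,0],"translation": [0,0,0],"hand": 0.5}]'

```text
time_s: 13.63
eef_pos: [451.2, 263.7, 51.9]
ee_rot: [0.0, 0.756, 0.655, -0.0]
force: [0.1, 0.6, -0.7]
grip_width: 0.5
grip_force: 0.0
```

>>> move_arm --moves '[{"turn": [0,0,0],"translation": [0,0,0],"hand": 0.05},{"turn": [0,0,0],"translation": [0,0,0],"hand": 0.05},{"turn": [0,0,0],"translation": [0,0,0],"hand": 0.05},{"turn": [0,0,0],"translation": [0,0,0],"hand": 0.05},{"turn": [0,0,0],"translation": [0,0,0],"hand": 0.05},{"turn": [0,0,0],"translation": [0,0,0],"hand": 0.05}]' --grip_force 25

```text
time_s: 14.13
eef_pos: [451.6, 264.6, 53.1]
ee_rot: [0.001, 0.755, 0.655, 0.001]
force: [-0.3, -0.7, 7.1]
grip_width: 0.132
grip_force: 29.6
```

>>> move_arm --moves '[{"turn": [0,0,0],"translation": [0,0,0],"hand": 0.05},{"turn": [0,0,0],"translation": [0,0,-5],"hand": 0.05},{"turn": [0,0,0],"translation": [0,0,-20],"hand": 0.05},{"turn": [0,0,0],"translation": [0,0,-25],"hand": 0.05},{"turn": [0,0,0],"translation": [0,0,-25],"hand": 0.05},{"turn": [0,0,0],"translation": [0,0,-25],"hand": 0.05},{"turn": [0,0,0],"translation": [0,0,-25],"hand": 0.05},{"turn": [0,0,0],"translation": [0,0,-25],"hand": 0.05},{"turn": [0,0,0],"translation": [0,0,0],"hand": 0.05},{"turn": [0,0,0],"translation": [0,0,0],"hand": 0.05}]' --grip_force 60

```text
time_s: 14.97
eef_pos: [451.0, 264.5, 203.0]
ee_rot: [0.0, 0.755, 0.655, 0.001]
force: [0.2, 0.1, -0.5]
grip_width: 0.117
grip_force: 60.4
```

```bash
cat > capm.py <<'E'
from m import *
def run(tag):
    s=sense();p=s['eef_pos'];print(s['time_s'],p.round(1),s['ee_rot'].round(4),s['force'].round(1),s['wrist_torque'].round(2),s['grip_width'].__round__(3))
    for n in('scene','top'):
        c=capture(n);pickle.dump(c,open(f'{n}_{tag}.pkl','wb'));cv2.imwrite(f'pics/{n}_{tag}.png',c['image'])
        C=cloud(c);m=masks(c)
        D=np.hypot(C[...,0]-p[0],C[...,1]-p[1])
        Q=C[m['orange']&(D<75)&(C[...,2]>p[2]-40)&(C[...,2]<p[2]-5)]
        if len(Q)<10: print(n,len(Q));continue
        z=np.median(Q[:,2]);Q=Q[abs(Q[:,2]-z)<8];A=np.c_[Q[:,:2]-p[:2],np.ones(len(Q))];g=np.linalg.lstsq(A,Q[:,2],rcond=None)[0]
        print(n,len(Q),'z',z.round(1),rect(Q),'plane slope',g.round(3))
E
python3 -c "from capm import *;run('lift')"
```

```text
14.9667 [451.  264.5 203. ] [5.000e-04 7.554e-01 6.553e-01 1.200e-03] [ 0.2  0.1 -0.5] [ 0.04  0.02 -0.  ] 0.117
scene 383 z 179.3 (array([449.9, 260.6]), array([114.6,  45.6]), 81.8) plane slope [-2.70000e-02  1.30000e-02  1.79202e+02]
top 49 z 178.4 (array([455.2, 268.2]), array([ 22.5, 117.5]), 8.2) plane slope [-2.42000e-01 -3.80000e-02  1.78539e+02]
```

>>> move_arm --moves '[{"turn": [0,0,-0.058],"translation": [0,0,0],"hand": 0.05},{"turn": [0,0,0],"translation": [-33.5,10.2,0],"hand": 0.05},{"turn": [0,0,0],"translation": [-33.5,10.2,0],"hand": 0.05},{"turn": [0,0,0],"translation": [-33.5,10.2,0],"hand": 0.05},{"turn": [0,0,0],"translation": [-33.5,10.2,0],"hand": 0.05},{"turn": [0,0,0],"translation": [-33.5,10.2,0],"hand": 0.05},{"turn": [0,0,0],"translation": [-33.5,10.2,0],"hand": 0.05},{"turn": [0,0,0],"translation": [-33.5,10.3,0],"hand": 0.05},{"turn": [0,0,0],"translation": [-33.5,10.3,0],"hand": 0.05},{"turn": [0,0,0],"translation": [-33.8,10.3,0],"hand": 0.05}]'

```text
time_s: 15.9
eef_pos: [516.9, -45.7, 200.6]
ee_rot: [-0.001, 0.736, 0.677, -0.001]
force: [0.1, 0.6, -1.5]
grip_width: 0.116
grip_force: 60.4
```

>>> move_arm --moves '[{"turn": [0,0,0],"translation": [0,0,0],"hand": 0.05},{"turn": [0,0,0],"translation": [0,0,0],"hand": 0.05},{"turn": [0,0,0],"translation": [0,0,0],"hand": 0.05},{"turn": [0,0,0],"translation": [0,0,0],"hand": 0.05}]'

```text
time_s: 16.23
eef_pos: [516.9, -43.0, 201.3]
ee_rot: [-0.001, 0.736, 0.677, -0.0]
force: [-0.6, 0.3, -0.4]
grip_width: 0.115
grip_force: 60.4
```

```bash
python3 - <<'E'
from capm import *
run('over')
c=pickle.load(open('scene_over.pkl','rb'));y,x=190,210
cv2.imwrite('pics/over.png',cv2.resize(c['image'][y:y+190,x:x+190],None,fx=3,fy=3,interpolation=cv2.INTER_CUBIC))
C=cloud(c);m=masks(c);v,u=np.mgrid[:480,:640]
b=(u>265)&(u<340)&(v>265)
Q=C[b&m['orange']&(C[...,2]>119)&(C[...,2]<133)]
for s in(Q[Q[:,1]<-45],Q[Q[:,1]>-45]):
    if len(s):print('hook',len(s),s.mean(0).round(1),s.min(0).round(1),s.max(0).round(1))
E
```

```text
16.2333 [516.9 -43.  201.3] [-6.000e-04  7.357e-01  6.773e-01 -2.000e-04] [-0.6  0.3 -0.4] [ 0.08 -0.01  0.02] 0.115
scene 847 z 177.4 (array([516.1, -45.7]), array([116.1,  45.2]), 85.4) plane slope [-3.600e-02  1.000e-02  1.772e+02]
top 8
hook 50 [512.7 -93.5 124.1] [505.1 -97.1 119.1] [519.  -89.5 129.8]
hook 21 [ 5.209e+02 -3.000e-01  1.250e+02] [515.6  -2.8 119.9] [525.9   2.6 130.2]
```

View pics/over.png

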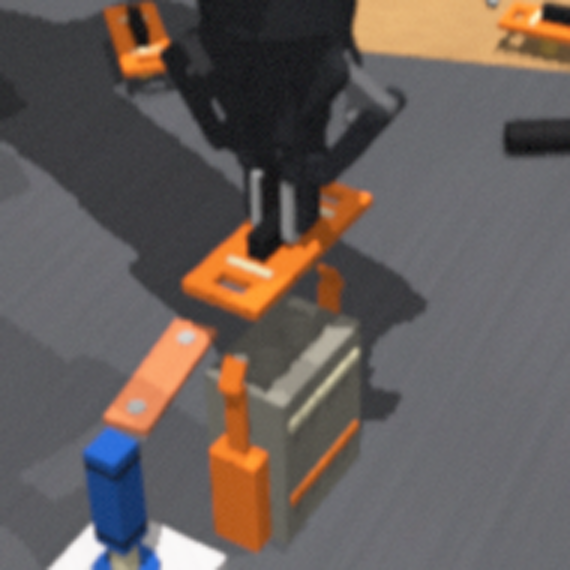

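The cap is over the holder (cap centre about crop (275,245), hooks at (232,375) and (328,285)). In the same view the holder lies about 1 mm off the cap, so I'll correct that and lower.

>>> move_arm --moves '[{"turn": [0,0,0],"translation": [-0.8,0.6,0],"hand": 0.05},{"turn": [0,0,0],"translation": [0,0,12],"hand": 0.05},{"turn": [0,0,0],"translation": [0,0,12],"hand": 0.05},{"turn": [0,0,0],"translation": [0,0,10],"hand": 0.05},{"turn": [0,0,0],"translation": [0,0,5],"hand": 0.05},{"turn": [0,0,0],"translation": [0,0,0],"hand": 0.05}]'

```text
time_s: 16.83
eef_pos: [517.4, -44.6, 161.8]
ee_rot: [-0.001, 0.736, 0.677, -0.001]
force: [-0.1, 0.0, -0.0]
grip_width: 0.121
grip_force: 60.4
```

>>> move_arm --moves '[{"turn": [0,0,0],"translation": [0,0,3],"hand": 0.05},{"turn": [0,0,0],"translation": [0,0,2],"hand": 0.05},{"turn": [0,0,0],"translation": [0,0,0],"hand": 0.05}]'

```text
time_s: 17.08
eef_pos: [517.9, -44.9, 157.8]
ee_rot: [0.0, 0.736, 0.677, 0.0]
force: [0.1, -1.1, -0.6]
grip_width: 0.118
grip_force: 60.4
```

```bash
python3 -c "
from capm import *
run('low')
c=pickle.load(open('scene_low.pkl','rb'));y,x=215,230
cv2.imwrite('pics/low.png',cv2.resize(c['image'][y:y+150,x:x+150],None,fx=4,fy=4,interpolation=cv2.INTER_CUBIC))"
```

```text
17.0833 [517.9 -44.9 157.8] [0.     0.7361 0.6769 0.    ] [ 0.1 -1.1 -0.6] [-0.02 -0.01 -0.06] 0.118
scene 813 z 133.8 (array([517.3, -47.8]), array([115.9,  45. ]), 84.5) plane slope [-3.0000e-02  9.0000e-03  1.3366e+02]
top 0
```

View pics/low.png

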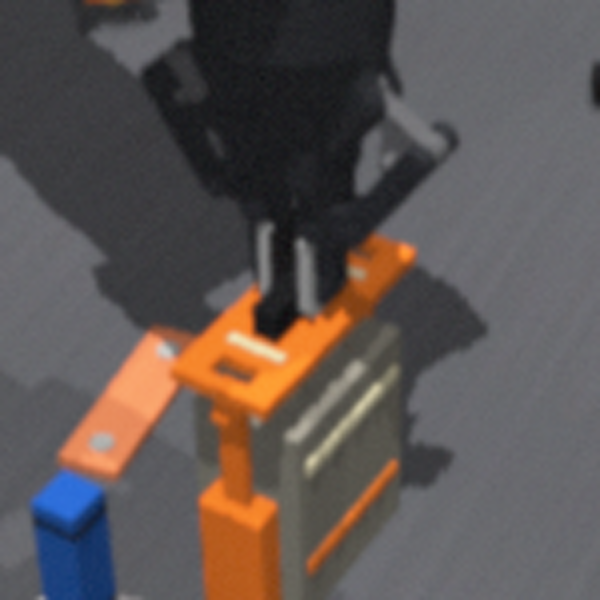

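The plate sits at hook-tip height with the near hook right under its slot (crop (235,370) over (230,410)). A 1 mm correction, then down in small steps watching the force.

>>> move_arm --moves '[{"turn": [0,0,0],"translation": [0.9,-0.6,0],"hand": 0.05},{"turn": [0,0,0],"translation": [0,0,2],"hand": 0.05},{"turn": [0,0,0],"translation": [0,0,0],"hand": 0.05}]'

```text
time_s: 17.43
eef_pos: [517.2, -43.9, 155.6]
ee_rot: [-0.0, 0.736, 0.677, -0.0]
force: [0.2, 0.2, -0.7]
grip_width: 0.119
grip_force: 60.4
```

>>> move_arm --moves '[{"turn": [0,0,0],"translation": [0,0,2],"hand": 0.05},{"turn": [0,0,0],"translation": [0,0,0],"hand": 0.05}]'

```text
time_s: 17.6
eef_pos: [517.2, -44.0, 153.5]
ee_rot: [-0.0, 0.736, 0.677, -0.0]
force: [-0.4, 0.5, -0.6]
grip_width: 0.121
grip_force: 60.4
```

>>> move_arm --moves '[{"turn": [0,0,0],"translation": [0,0,1.5],"hand": 0.05},{"turn": [0,0,0],"translation": [0,0,0],"hand": 0.05}]'

```text
time_s: 17.77
eef_pos: [517.2, -44.0, 152.0]
ee_rot: [-0.0, 0.736, 0.677, -0.0]
force: [-0.1, 0.0, -1.6]
grip_width: 0.124
grip_force: 60.4
```

>>> move_arm --moves '[{"turn": [0,0,0],"translation": [0,0,1.5],"hand": 0.05},{"turn": [0,0,0],"translation": [0,0,0],"hand": 0.05}]'

```text
time_s: 17.93
eef_pos: [517.2, -44.0, 150.6]
ee_rot: [-0.0, 0.736, 0.677, -0.0]
force: [-1.0, 0.6, -1.0]
grip_width: 0.118
grip_force: 60.4
```

>>> move_arm --moves '[{"turn": [0,0,0],"translation": [0,0,1],"hand": 0.05},{"turn": [0,0,0],"translation": [0,0,0],"hand": 0.05}]'

```text
time_s: 18.1
eef_pos: [517.3, -44.0, 149.7]
ee_rot: [-0.0, 0.736, 0.677, -0.0]
force: [0.9, 0.3, 0.1]
grip_width: 0.12
grip_force: 60.4
```

>>> move_arm --moves '[{"turn": [0,0,0],"translation": [0,0,1],"hand": 0.05},{"turn": [0,0,0],"translation": [0,0,0],"hand": 0.05}]'

```text
time_s: 18.27
eef_pos: [517.5, -44.0, 148.9]
ee_rot: [0.0, 0.736, 0.677, 0.0]
force: [1.1, -0.9, 0.9]
grip_width: 0.122
grip_force: 60.6
```

>>> move_arm --moves '[{"turn": [0,0,0],"translation": [0,0,0.7],"hand": 0.05},{"turn": [0,0,0],"translation": [0,0,0],"hand": 0.05}]'

```text
time_s: 18.43
eef_pos: [517.6, -44.1, 148.4]
ee_rot: [0.0, 0.736, 0.677, 0.0]
force: [0.9, -0.0, 2.5]
grip_width: 0.117
grip_force: 60.8
```

>>> move_arm --moves '[{"turn": [0,0,0],"translation": [0,0,0],"hand": 0.2},{"turn": [0,0,0],"translation": [0,0,0],"hand": 0.3},{"turn": [0,0,0],"translation": [0,0,0],"hand": 0.4},{"turn": [0,0,0],"translation": [0,0,0],"hand": 0.4},{"turn": [0,0,0],"translation": [0,0,-10],"hand": 0.4},{"turn": [0,0,0],"translation": [0,0,-20],"hand": 0.4},{"turn": [0,0,0],"translation": [0,0,-20],"hand": 0.4},{"turn": [0,0,0],"translation": [0,0,0],"hand": 0.0},{"turn": [0,0,0],"translation": [0,0,0],"hand": 0.0},{"turn": [0,0,0],"translation": [0,0,0],"hand": 0.0}]'

```text
time_s: 19.27
eef_pos: [517.1, -43.9, 197.9]
ee_rot: [-0.0, 0.736, 0.677, -0.0]
force: [0.5, 0.6, -0.6]
grip_width: 0.004
grip_force: 0.0
```

```bash
cat > chk.py <<'E'
from m import *
s=sense();print(s['time_s'],s['eef_pos'].round(1),s['force'].round(1),s['grip_width'])
c=capture('scene');C=cloud(c);m=masks(c)
D=np.hypot(C[...,0]-517,C[...,1]+46)
for lo,hi in((98,160),):
    Q=C[m['orange']&(D<75)&(C[...,2]>lo)&(C[...,2]<hi)]
    print(np.histogram(Q[:,2],bins=np.arange(98,160,3)))
    z=np.median(Q[:,2]);Q=Q[abs(Q[:,2]-z)<5];A=np.c_[Q[:,0]-517,Q[:,1]+46,np.ones(len(Q))];print(z,rect(Q),np.linalg.lstsq(A,Q[:,2],rcond=None)[0].round(3))
K=C[(m['V']<60)&(D<30)&(C[...,2]>z+8)&(C[...,2]<z+22)];print('rib',len(K),np.percentile(K[:,2],90) if len(K) else '')
y,x=215,230
import sys
cv2.imwrite(f'pics/{sys.argv[1]}.png',cv2.resize(c['image'][y:y+150,x:x+150],None,fx=4,fy=4,interpolation=cv2.INTER_CUBIC))
E
python3 chk.py rest
```

```text
19.2667 [517.1 -43.9 197.9] [ 0.5  0.6 -0.6] 0.004298100417360868
(array([ 14,   9,  12,   2,   6,   4,  16,  83, 442, 455,  13,   1,   3,
         2,  17,   0,   0,   0,   0,   0]), array([ 98, 101, 104, 107, 110, 113, 116, 119, 122, 125, 128, 131, 134,
       137, 140, 143, 146, 149, 152, 155, 158]))
124.879846794672 (array([516.9, -46.4]), array([115.4,  45.6]), 84.7) [-3.00000e-02  7.00000e-03  1.24917e+02]
rib 180 141.895784638538
```

The cap rests level and unlatched, its plate about 15 mm above the holder's top. The fingers are shut, so I'll press on the rib.

>>> move_arm --moves '[{"turn": [0,0,0],"translation": [0,0,15],"hand": 0},{"turn": [0,0,0],"translation": [0,0,12],"hand": 0},{"turn": [0,0,0],"translation": [0,0,6],"hand": 0},{"turn": [0,0,0],"translation": [0,0,2],"hand": 0},{"turn": [0,0,0],"translation": [0,0,0],"hand": 0}]'

```text
time_s: 19.73
eef_pos: [517.1, -43.9, 162.6]
ee_rot: [-0.001, 0.736, 0.677, -0.0]
force: [0.2, 0.4, -0.2]
grip_width: -0.001
grip_force: 0.0
```

>>> move_arm --moves '[{"turn": [0,0,0],"translation": [0,0,1.5],"hand": 0},{"turn": [0,0,0],"translation": [0,0,1.5],"hand": 0}]'

```text
time_s: 19.9
eef_pos: [517.6, -44.1, 160.5]
ee_rot: [0.0, 0.736, 0.677, 0.0]
force: [-0.3, -0.8, 0.0]
grip_width: 0.002
grip_force: 0.4
```

>>> move_arm --moves '[{"turn": [0,0,0],"translation": [0,0,1.5],"hand": 0},{"turn": [0,0,0],"translation": [0,0,1],"hand": 0}]'

```text
time_s: 20.07
eef_pos: [517.9, -44.2, 158.6]
ee_rot: [0.001, 0.736, 0.677, 0.001]
force: [-1.2, -0.2, 9.3]
grip_width: 0.002
grip_force: 4.8
```

>>> move_arm --moves '[{"turn": [0,0,0],"translation": [0,0,1.5],"hand": 0}]'

```text
time_s: 20.15
eef_pos: [518.2, -44.3, 157.7]
ee_rot: [0.001, 0.736, 0.677, 0.001]
force: [-1.3, -0.3, 12.7]
grip_width: 0.002
grip_force: 6.4
```

>>> move_arm --moves '[{"turn": [0,0,0],"translation": [0,0,1.5],"hand": 0}]'

```text
time_s: 20.23
eef_pos: [518.5, -44.3, 156.7]
ee_rot: [0.002, 0.736, 0.677, 0.001]
force: [-0.1, 0.9, 18.1]
grip_width: 0.001
grip_force: 9.0
```

>>> move_arm --moves '[{"turn": [0,0,0],"translation": [0,0,1.5],"hand": 0}]'

```text
time_s: 20.32
eef_pos: [518.8, -44.5, 155.8]
ee_rot: [0.003, 0.736, 0.677, 0.001]
force: [-2.5, 0.1, 23.2]
grip_width: 0.003
grip_force: 12.0
```

>>> move_arm --moves '[{"turn": [0,0,0],"translation": [0,0,1.5],"hand": 0},{"turn": [0,0,0],"translation": [0,0,1.5],"hand": 0}]'

```text
time_s: 20.48
eef_pos: [517.8, -44.1, 151.0]
ee_rot: [0.001, 0.736, 0.677, 0.001]
force: [-0.2, 1.5, 3.4]
grip_width: -0.002
grip_force: 1.9
```

>>> move_arm --moves '[{"turn": [0,0,0],"translation": [0,0,1.5],"hand": 0},{"turn": [0,0,0],"translation": [0,0,1.5],"hand": 0}]'

```text
time_s: 20.65
eef_pos: [517.4, -43.4, 147.5]
ee_rot: [-0.0, 0.736, 0.677, 0.001]
force: [-0.7, 5.6, 7.4]
grip_width: 0.001
grip_force: 4.0
```

>>> move_arm --moves '[{"turn": [0,0,0],"translation": [0,0,1.5],"hand": 0},{"turn": [0,0,0],"translation": [0,0,1],"hand": 0}]'

```text
time_s: 20.82
eef_pos: [517.5, -43.6, 145.0]
ee_rot: [-0.0, 0.736, 0.677, 0.0]
force: [-6.0, 4.5, 19.3]
grip_width: 0.002
grip_force: 9.9
```

>>> move_arm --moves '[{"turn": [0,0,0],"translation": [0,0,1.5],"hand": 0},{"turn": [0,0,0],"translation": [0,0,0],"hand": 0}]'

```text
time_s: 20.98
eef_pos: [517.5, -43.5, 144.9]
ee_rot: [0.0, 0.736, 0.677, 0.0]
force: [-6.7, 4.5, 22.1]
grip_width: -0.003
grip_force: 10.8
```

Firm stop at TCP z 145, which matches the plate flat on the holder. I'll retreat and check.

>>> move_arm --moves '[{"turn": [0,0,0],"translation": [0,0,-3],"hand": 0},{"turn": [0,0,0],"translation": [0,0,-12],"hand": 0},{"turn": [0,0,0],"translation": [0,0,-30],"hand": 0},{"turn": [0,0,0],"translation": [0,0,-40],"hand": 0},{"turn": [0,0,0],"translation": [0,0,-40],"hand": 0},{"turn": [0,0,0],"translation": [0,0,0],"hand": 0},{"turn": [0,0,0],"translation": [0,0,0],"hand": 0}]'

```text
time_s: 21.57
eef_pos: [517.8, -44.2, 269.5]
ee_rot: [0.002, 0.736, 0.677, 0.001]
force: [0.0, -0.2, -1.0]
grip_width: 0.0
grip_force: 0.0
```

```bash
python3 chk.py done
```

```text
21.5667 [517.8 -44.2 269.5] [ 0.  -0.2 -1. ] 0.0003046140373011653
(array([  0,  10,  73, 494, 286,  41,  26,  23,  27,  54,  12,   0,   0,
         0,   0,   0,   0,   0,   0,   0]), array([ 98, 101, 104, 107, 110, 113, 116, 119, 122, 125, 128, 131, 134,
       137, 140, 143, 146, 149, 152, 155, 158]))
109.82025277790697 (array([518.4, -44.3]), array([117.3,  45. ]), 84.8) [-1.5000e-02  7.0000e-03  1.0967e+02]
rib 158 126.39397474384911
```

View pics/done.png

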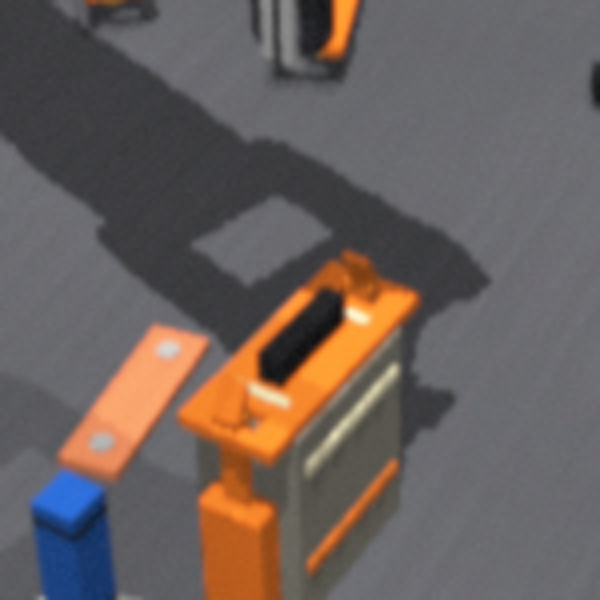

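The cap lies flat on the holder: plate top at 110 mm, level, with both hooks showing over it at crop (235,405) and (360,275). The rod is back in its stand.

```bash
python3 -c "from rig import finish_job;print(finish_job())"
```

```text
the job is handed in; nothing more can be done
None
```

I handed the job in at about 21.6 s: both cells are pushed to the bottom of their wells, the rod is back in its stand, and the cap, after resting unlatched, is pressed flat with both hooks over it.

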